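# Spring-return check of the tilting inspection mirror

### The job

Check the spring of the tilting inspection mirror: with the fingertips, press the rubber pad on the free corner of its plate down until the needle on the dial points at the index tab, not beyond it, hold it there for about one second, then let go so that the plate springs fully back, and stay clear of it. Do not touch the needle, do not shift the index tab, pick nothing up, and leave the other things on the bench where they are.

Things in the scene. Friction and masses are not known exactly. Their poses are not given: they have to be found in the camera images.
- mount: fixed base of the mirror, a grey slab 170 x 250 x 12 mm screwed to the bench with two bearing posts; origin at the centre of its underside on the bench. Its +y points from the axle to the press pad, its +x to the dial. The tilt axle runs along its x axis, 72 mm above the bench. The white arc dial stands at x = +76 mm on the -y side, top up to 270 mm above the bench (the index tab's top up to 285 mm). Place and yaw vary
- press_pad (a point): flat-topped round black rubber pad, 32 mm across (flat part 24 mm) and 10 mm thick, on the free corner of the aluminium mirror plate, 120 mm in +y from the axle; the point is the centre of its top face, 89 mm above the bench at rest. It swings down about the axle with the plate, about 12 mm per 0.1 rad, nearly straight down at first. At its centre it takes about 2.5 N to start it and 2.2 N more per 0.1 rad; it springs back when let go
- tilt_plate (a joint): tilt of the mirror plate and its needle, rad: 0 at rest against the upper stop (spring-loaded), growing as the pad is pressed, hard stop at 0.40
- index (a joint): angle at which the index tab is set on the dial, rad, between 0.13 and 0.30 (differs each time, held by friction). The needle points at the tab when joint tilt_plate equals this value
- needle_tip (a point): tip of the thin dark steel needle on the dial end of the axle, in front of the dial face; the needle is 180 mm long from the axle and 7 mm wide, narrowing to 4 mm. At rest it leans 0.60 rad from the vertical, away from the pad, and swings up towards the vertical as the pad is pressed
- index_mark (a point): the point that the needle tip reaches when it points at the middle of the index tab; the dark steel tab is 14 mm wide and begins 4 mm farther out from the axle, on the dial's outer edge. y is the way the needle tip moves when the pad is pressed
- plug_gauge: loose stepped steel plug gauge standing upright, 30 mm across, 60 mm high, origin under its base; to be left alone
- elbow: loose black plastic elbow connector, 30 mm square foot, 50 mm high, origin under its base; to be left alone
- clip_cup: loose small grey plastic cup, 60 mm across, 50 mm high, origin under its base; to be left alone
- spanner: loose steel spanner lying flat, 150 mm long; to be left alone

How it is judged (in metres and radians):
On the way:
1. the pad is pressed and the needle tip stays at the index tab, within 7 mm either way, for 0.6 s (y of needle_tip in the frame of index_mark between -0.007 and 0.007 m and contact force between the fingers and tilt_plate_c0 above 1 N), for 0.6 s.
At the end, for the whole second after the job is handed in: the plate has sprung back to rest (tilt under 0.02 rad), the index tab is within 4 mm of where it was set, and the plug gauge, elbow, cup and spanner are within 20 mm of where they were (value of joint tilt_plate below 0.02 rad and distance of index_mark from where it was at the start of the episode below 0.004 m and distance of each of plug_gauge, elbow, clip_cup, spanner from where it was at the start of the episode below 0.02 m); the robot touches nothing.
It fails at once if the needle is pushed more than 14 mm past the middle of the index tab (y of needle_tip in the frame of index_mark above 0.014 m).
It fails at once if the robot pushes on the needle with more than 1 N (contact force between any of the fingers, the arm and tilt_plate_c1 above 1 N or contact force between any of the fingers, the arm and tilt_plate_c2 above 1 N or contact force between any of the fingers, the arm and tilt_plate_c3 above 1 N).
It fails at once if the index tab is shifted by more than 4 mm (distance of index_mark from where it was at the start of the episode above 0.004 m).
It fails at once if another thing on the bench is lifted or moved by more than 20 mm (distance of any of plug_gauge, elbow, clip_cup, spanner from where it was at the start of the episode above 0.02 m).
It also fails if it takes over 38 s, if anything falls off the work surface, if the arm or the gripper's body presses on something with over 40 N, if the wrist force passes 120 N, or if a joint passes its speed limit or range.

### The arm

A 6-joint arm with a two-finger parallel gripper is mounted at the origin on the work surface. World frame = base frame: x ahead of the robot, y to its left, z up, the work surface at z = 0. Lengths are in m, angles in degrees, forces in N, time in s.
With the tool pointing down it reaches from about 0.35 to 0.8 m from the base axis. Payload 7.3 kg.
Tool frame: the origin (TCP) lies between the finger pads; the fingertips stand 17 mm ahead of it and the grasp point (between the pads) lies 2 mm behind it; z points along the fingers, x is the direction in which the jaws open and shut, and the axes are right-handed (so a half turn about z gives the same grasp; the last joint's range is limited). The gripper opens to 85 mm and grips with 20 to 120 N. Pads are 22 mm wide; open, the fingers measure 114 mm over their backs; the gripper's body (76 mm by 85 mm) begins 54 mm behind the grasp point. The pads swing forward as they close: fully open they stand 13 mm farther back than shut.
Start: joints at [64.916, 19.595, 87.324, -0, 73.075, -8.365], TCP at [0.151, 0.503, 0.248] pointing down, gripper open.
Joint ranges: [-145.02, 145.02], [-44.19, 115.74], [2.07, 154.8], [-57.11, 237.11], [16.16, 152.29], [-177.93, 177.93]. Speed limits (degrees/s): [147.25, 147.25, 180, 180, 180, 180].

### API

Orientations are given as [roll, pitch, yaw] about the fixed x, y, z axes, in that order (R = Rz(yaw) Ry(pitch) Rx(roll)).
In Python, from station import arm, eyes gives the robot as it stands. The module is installed in compiled form; this text tells all that it offers.
- The arm moves only by the tool apply_moves, never from a script. Its argument "steps" is a list of rows, each an object with "angular": the turn, a rotation vector about the tool's x, y, z in degrees, a list of three; "dp": the shift along the tool's x, y, z in m, a list of three; "claw": the opening, from 0 (shut) to 1 (fully open). A call has exactly 10 rows; each row shifts and turns the commanded pose from where the row before left it, along the tool's axes as they then stand; what a row does not reach is not made up. A row lasts 1/10 s, in which the tool goes at most 50 mm and 8.59 degrees, less where a joint would pass 70% of its speed; a pose out of reach is approached as far as the arm can. A call is refused whole if a number of a shift passes 0.05 or a number of a turn 8.59, either way. A call with a gripper value outside its range is refused whole. The fingers move at their own pace and stop on an object; the grip force is fixed at half the most. Time passes only in rows, so rows that do not move let the fingers close, or fill a call up. It gives the time, the measured TCP pose, the force and the opening at its end, in the units of the state.
- arm.sense(): the state, without advancing time (a new reading comes with each control period).
- eyes.capture(name): name is "scene" or "top"; returns (picture, depth): 420x560x3 uint8, red, green, blue; 420x560 float32, m along the optical axis (not along the pixel's ray), 0 where there is no reading.
- eyes.camera_model(name): a dict with "K" (3x3 intrinsics, pixels), "position" and "attitude" of the camera in the world. Camera axes: x right, y up, looking along -z (the intrinsics and any distortion apply to the point x, -y, -z); pixel columns grow to the right and rows downward; lengths in m; the calibration is good to about 2 mm. A picture is of the moment at which its call begins. camera_model takes no time and is no camera call.
- arm.job_done(): hands the job in, once; it reports no verdict.
The state is a dict: "clock": time; "joints": joint angles; "dq": joint speeds; "joint_efforts": joint torques, N m; "ee_pos": TCP position; "eef_rot": TCP orientation; "wrist_force": force on the tool from outside, world axes, zero at the start; "wrist_torque": the same for the moment, N m; "finger_gap": finger opening in m.
Only numpy, scipy, OpenCV 4.12 (cv2) and the standard library are available. Lean on these libraries where they do the work, as an engineer would, in place of code of your own. Each camera call takes 0.05 s, during which the arm holds its last target.

## Working session

There is one attempt and no reset: what is moved stays moved. The work goes in short steps, Python scripts to look and compute and a tool call to move; the robot and the scene stay as the last step left them, time stands still between calls to the robot, and variables do not carry over. Pictures are saved under pics/ and viewed, and the job is handed in when it is done.

Besides the shell and the picture viewer there is one more tool, called after "Emit:" as a command line: name --argument value ..., lists and objects as JSON in quotes. apply_moves: Moves the arm, as the interface text tells. Its arguments: {"type":"object","properties":{"steps":{"type":"array","items":{"type":"object","properties":{"angular":{"type":"array","items":{"type":"number"}},"dp":{"type":"array","items":{"type":"number"}},"claw":{"type":"number"}}}}},"required":["steps"]}

```bash
mkdir -p pics; cat > h.py <<'E'
from station import arm, eyes
import numpy as np, cv2
def cap(n,tag):
    p,d=eyes.capture(n); cv2.imwrite(f'pics/{tag}.png',p[:,:,::-1]); np.savez(f'pics/{tag}.npz',p=p,d=d); return p,d
E
python3 - <<'E'
from h import *
print(arm.sense())
for n in ('scene','top'):
    cap(n,n+'0'); m=eyes.camera_model(n); print(n,m)
print(arm.sense()['clock'])
E
```

```text
{'clock': 0.0, 'joints': array([ 6.49163208e+01,  1.96357324e+01,  8.73784646e+01, -4.00015309e-04,
        7.30757191e+01, -8.36481199e+00]), 'dq': array([ 0.01460051, -0.05719323,  0.05244723,  0.09046055,  0.00797774,
        0.05597637]), 'joint_efforts': array([ 1.48089926e-03, -4.33668137e+01, -2.46018219e+01,  2.39020937e-05,
        7.68578873e-03, -2.03334778e-06]), 'ee_pos': array([0.15083998, 0.50245669, 0.24762481]), 'eef_rot': array([-1.79987298e+02,  8.90151788e-02,  7.32812594e+01]), 'wrist_force': array([-0.79589187,  0.50027587, -0.71031212]), 'wrist_torque': array([0.01211669, 0.02917372, 0.00070154]), 'finger_gap': 0.08535020427322662}
scene {'K': array([[464.74593537,   0.        , 280.85498635],
       [  0.        , 464.74593537, 211.67183494],
       [  0.        ,   0.        ,   1.        ]]), 'position': array([ 1.24635501, -0.63297898,  0.72071468]), 'attitude': array([58.43334534,  0.94083928, 48.89845357])}
top {'K': array([[438.65200579,   0.        , 284.22623869],
       [  0.        , 438.65200579, 206.724724  ],
       [  0.        ,   0.        ,   1.        ]]), 'position': array([ 0.41088972, -0.03444312,  0.98207927]), 'attitude': array([ 11.35570853,  -0.1948681 , -90.43659333])}
0.1
```

View pics/scene0.png

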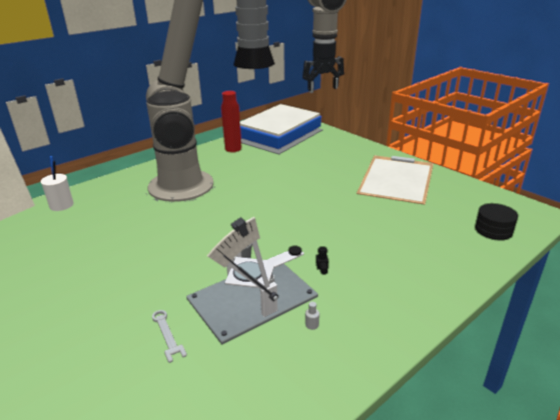

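View pics/top0.png

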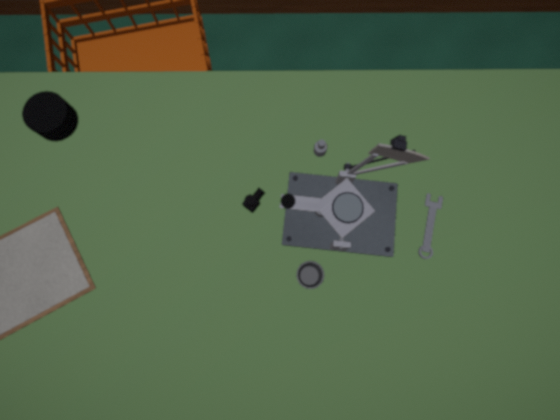

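```bash
cat >> h.py <<'E'
from scipy.spatial.transform import Rotation as Ro
def cam(n):
    m=eyes.camera_model(n); return m['K'],np.array(m['position']),Ro.from_euler('xyz',m['attitude'],degrees=True).as_matrix()
def ray(n,u,v):
    K,p,R=cam(n); d=np.array([(u-K[0,2])/K[0,0],-(v-K[1,2])/K[1,1],-1.]); return p,R@d
def onz(n,u,v,z):
    p,d=ray(n,u,v); return p+d*(z-p[2])/d[2]
def onplane(n,u,v,q,nn):
    p,d=ray(n,u,v); return p+d*((np.array(q)-p)@nn)/(d@nn)
def proj(n,P):
    K,p,R=cam(n); c=R.T@(np.array(P)-p); return K[0,0]*c[0]/-c[2]+K[0,2], K[1,1]*c[1]/c[2]+K[1,2]
def dep(n,d,u,v):
    p,r=ray(n,u,v); return p+r*d[int(round(v)),int(round(u))]
E
python3 - <<'E'
from h import *
S=np.load('pics/scene0.npz');T=np.load('pics/top0.npz')
for nm,I,(x0,x1,y0,y1) in (('scene',S['p'],(180,340,205,345)),('top',T['p'],(230,450,120,300))):
    k=5 if nm=='scene' else 3.6
    cv2.imwrite(f'pics/{nm}0c.png',cv2.resize(I[y0:y1,x0:x1,::-1],None,fx=k,fy=k,interpolation=cv2.INTER_CUBIC)*1)
for u,v in [(288,201),(300,230),(348,208),(310,275),(253,203),(320,300)]: print('top',u,v,dep('top',T['d'],u,v))
for u,v in [(294,250),(225,250),(250,310),(300,340)]: print('sc',u,v,dep('scene',S['d'],u,v))
E
```

```text
top 288 201 [ 0.60221092 -0.04678996  0.08952425]
top 300 230 [ 0.55294764 -0.07417189  0.00857438]
top 348 208 [ 0.58767056 -0.1720808   0.08356361]
top 310 275 [ 0.45329619 -0.09495224  0.00389775]
top 253 203 [0.60619905 0.02848914 0.0527046 ]
top 320 300 [ 0.39910657 -0.11630551 -0.00290456]
sc 294 250 [ 0.61012992 -0.05174122  0.08788442]
sc 225 250 [ 0.6567608  -0.26489218  0.2186912 ]
sc 250 310 [ 0.63186597 -0.2011168   0.01276308]
sc 300 340 [ 7.58693735e-01 -1.71385179e-01  6.20078123e-04]
```

View pics/scene0c.png

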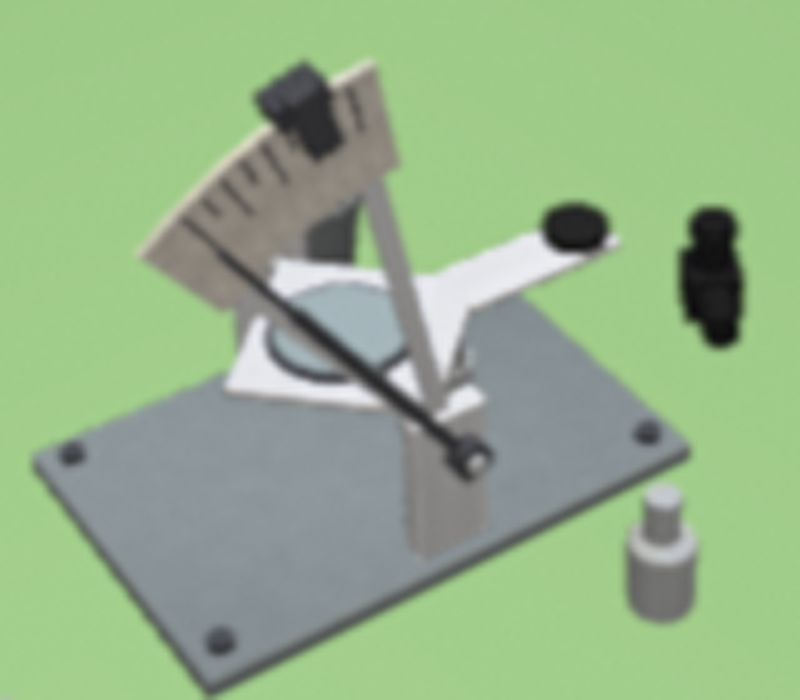

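View pics/top0c.png

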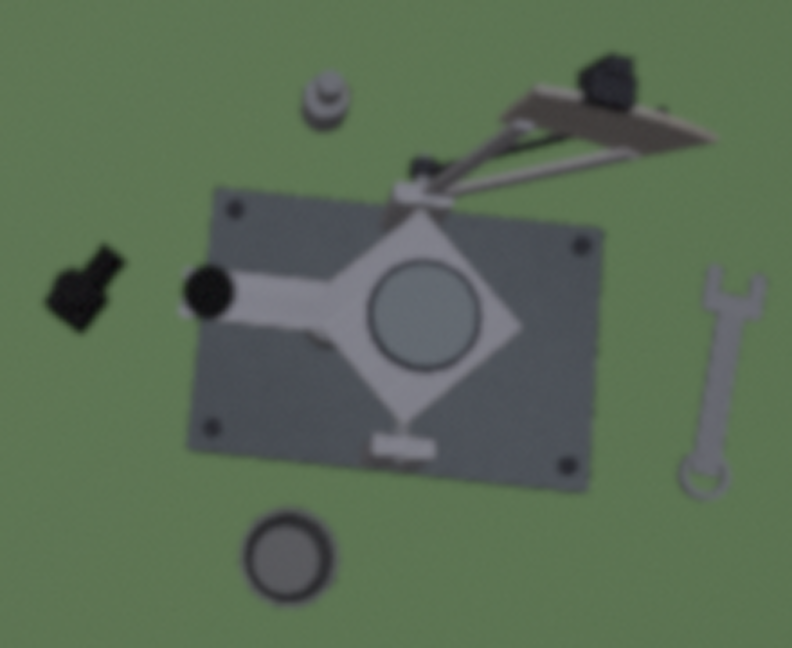

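```bash
cat > m.py <<'E'
from h import *
T=np.load('pics/top0.npz');S=np.load('pics/scene0.npz')
cs=[onz('top',x/3.6+230-.36,y/3.6+120-.36,.012) for x,y in [(217,188),(603,230),(587,491),(188,450)]]
c=np.mean(cs,0); ey=(cs[0]+cs[3]-cs[1]-cs[2])[:2]; L=np.linalg.norm(ey)/2; ey/=np.linalg.norm(ey)
ex2=(cs[0]+cs[1]-cs[2]-cs[3])[:2]; W=np.linalg.norm(ex2)/2
ex=np.array([ey[1],-ey[0]]); M0=np.array([c[0],c[1],0])
R=np.array([[ex[0],ey[0],0],[ex[1],ey[1],0],[0,0,1]])
def w(p): return M0+R@np.array(p)
def loc(P): return R.T@(np.array(P)-M0)
def tip(x,th,r=.18): return w([x,-r*np.sin(.6-th),.072+r*np.cos(.6-th)])
E
python3 - <<'E'
from m import *
print('center',M0,'yaw',np.degrees(np.arctan2(-ey[0],ey[1])),'L',L,'W',W, 'skew',ex2@ey/np.linalg.norm(ex2))
g=T['p'].astype(int).sum(2); m=np.uint8(g<90); m[:185]=0;m[215:]=0;m[:,:275]=0;m[:,302:]=0
n,l,st,ct=cv2.connectedComponentsWithStats(m); i=1+np.argmax(st[1:,4]); print(st[i],ct[i]); P=onz('top',*ct[i],.087); print('pad top',P,loc(P))
m=np.uint8(S['p'].astype(int).sum(2)<120); m[:240]=0;m[262:]=0;m[:,:283]=0;m[:,308:]=0
n,l,st,ct=cv2.connectedComponentsWithStats(m); i=1+np.argmax(st[1:,4]); print(st[i],ct[i]); P2=onz('scene',*ct[i],.086); print('pad scene',P2,loc(P2))
for x,y in [(470,460),(455,445),(350,360),(240,265),(205,235),(320,140),(300,100),(330,150),(275,90),(160,250),(375,130)]:
    u,v=x/5+180-.4,y/5+205-.4; q=loc(dep('scene',S['d'],u,v)); print((x,y),q.round(4), 'lean',np.arctan2(-q[1],q[2]-.072),'r',np.hypot(q[1],q[2]-.072))
I=cv2.resize(S['p'][205:345,180:340,::-1],None,fx=5,fy=5,interpolation=cv2.INTER_CUBIC)
for r in (.18,.195):
  for k,th in enumerate(np.arange(0,.41,.05)):
    u,v=proj('scene',tip(.088,th,r)); cv2.circle(I,(int((u-180+.4)*5),int((v-205+.4)*5)),3,(0,0,255) if k%2==0 else (255,0,0),-1)
u,v=proj('scene',w([.088,0,.072])); cv2.circle(I,(int((u-180+.4)*5),int((v-205+.4)*5)),3,(0,255,255),-1)
cv2.imwrite('pics/ov.png',I)
E
```

```text
center [ 0.58949082 -0.16534277  0.        ] yaw -6.557175354005482 L 0.24606806049488925 W 0.1671444654045093 skew -0.0025221481927829056
[282 195  12  13 113] [287.49557522 200.73451327]
pad top [ 0.60332586 -0.04577738  0.087     ] [9.08156557e-05 1.20363124e-01 8.70000000e-02]
[290 247  10   8  65] [294.49230769 250.64615385]
pad scene [ 0.61083701 -0.05086212  0.086     ] [0.00813347 0.11616938 0.086     ]
(470, 460) [ 0.0973 -0.0015  0.0733] lean 0.8788955181396172 r 0.001991262148042604
(455, 445) [ 0.0939 -0.0064  0.0815] lean 0.5954396857854882 r 0.011439899993090044
(350, 360) [ 0.0932 -0.0521  0.1476] lean 0.6037808366167572 r 0.09181606474638299
(240, 265) [ 0.0923 -0.0943  0.2114] lean 0.5945346361798904 r 0.16830264311767956
(205, 235) [ 0.0809 -0.1015  0.2212] lean 0.5975623284766509 r 0.18044829553578715
(320, 140) [ 0.0954 -0.0596  0.2539] lean 0.31663175484000006 r 0.19139293626410078
(300, 100) [ 0.0944 -0.0659  0.273 ] lean 0.31710445370925966 r 0.2114965731154273
(330, 150) [ 0.0802 -0.0475  0.2363] lean 0.2815458758006792 r 0.17100349387170863
(275, 90) [ 0.0802 -0.0682  0.2706] lean 0.33071877256604804 r 0.20993748211618063
(160, 250) [ 0.0775 -0.1181  0.2196] lean 0.6748221921471315 r 0.18905014341825785
(375, 130) [ 0.0788 -0.0271  0.2364] lean 0.16342555409474224 r 0.16658637207550106
```

View pics/ov.png

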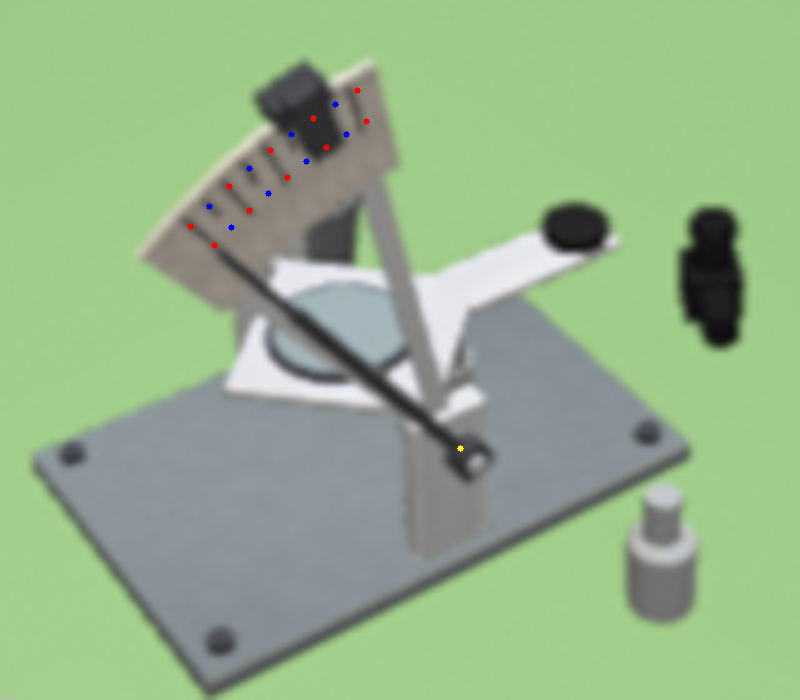

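```bash
python3 - <<'E'
from m import *
I=S['p'];d=S['d'];g=I.astype(int).sum(2)
# tab: dark px with depth in front plane
def pts(n,D,rows,cols):
    return [(u,v,loc(dep(n,D,u,v))) for v in rows for u in cols]
A=[(u,v,q) for u,v,q in pts('scene',d,range(213,242),range(228,256)) if .0925<q[0]<.099 and q[2]>.2 and g[v,u]<330]
q=np.array([a[2] for a in A]); le=np.arctan2(-q[:,1],q[:,2]-.072); r=np.hypot(q[:,1],q[:,2]-.072)
print(len(q),'x',np.median(q[:,0]),'lean min max med mean',le.min(),le.max(),np.median(le),le.mean(),'r',r.min(),r.max())
for v in range(215,240):
    print(v,' '.join(f'{g[v,u]:4d}' for u in range(226,256)))
for n,D,u0,u1,v0,v1 in (('scene',d,280,310,240,262),('top',T['d'],275,305,185,215)):
    G=(S if n=='scene' else T)['p'].astype(int).sum(2)
    B=np.array([loc(dep(n,D,u,v)) for v in range(v0,v1) for u in range(u0,u1) if G[v,u]<150])
    B=B[(B[:,2]>.084)&(B[:,2]<.095)]; print(n,len(B),B.mean(0),B.min(0),B.max(0))
E
```

```text
108 x 0.09529093403741049 lean min max med mean 0.2754247103246629 0.34631775181631214 0.3113372071306388 0.3106905462876635 r 0.18334340993708118 0.21492875307618414
215  500  498  500  498  498  498  499  501  498  498  499  498  498  498  494  497  498  500  498  498  498  501  500  499  499  499  498  503  502  499
216  498  498  498  498  498  498  498  498  497  500  501  498  501  486  462  468  491  501  499  500  499  499  499  499  499  508  521  539  526  506
217  498  497  498  499  497  498  498  499  498  500  499  488  470  427  371  385  449  488  500  501  499  499  500  497  517  557  576  589  552  509
218  498  496  498  498  498  499  498  498  500  499  482  426  373  317  274  288  356  439  484  497  499  500  512  535  574  601  580  544  495  479
219  499  498  498  499  498  499  501  498  487  469  425  343  278  248  236  241  271  342  416  477  513  541  578  604  611  575  501  441  415  442
220  498  498  498  498  498  501  500  479  419  364  316  269  238  226  235  236  229  254  323  447  559  618  629  589  524  460  410  384  387  430
221  499 
[... 2449 characters left out ...]
  416
237  507  404  323  325  371  396  392  351  287  316  378  397  401  398  396  377  326  288  325  374  385  390  396  401  405  404  398  401  405  412
238  427  366  303  282  336  387  398  383  317  293  342  383  394  393  393  389  373  363  376  393  398  394  400  408  414  409  397  395  400  405
239  395  384  350  284  280  353  398  400  373  314  297  348  384  387  387  388  386  387  390  399  401  399  404  413  416  411  401  395  396  402
scene 65 [0.00781107 0.11657747 0.08757835] [-0.00772553  0.10474165  0.08431562] [0.02003052 0.12981811 0.09120289]
top 137 [0.00030655 0.12042708 0.08808308] [-0.01305216  0.10844428  0.08403199] [0.01456693 0.13400522 0.09320724]
```

```bash
python3 - <<'E'
from m import *
for (x,y) in [(35,465),(690,452),(210,692)]:
    print('scene slab',loc(onz('scene',x/5+180-.4,y/5+205-.4,.012)).round(4))
for (x,y) in [(72,455),(647,433),(220,641)]: print('hole sc',loc(onz('scene',x/5+180-.4,y/5+205-.4,.013)).round(4))
for (x,y) in [(582,246),(235,209),(568,466),(212,428)]: print('hole top',loc(onz('top',x/3.6+230-.36,y/3.6+120-.36,.013)).round(4))
P=onz('scene',575/5+180-.4,224/5+205-.4,.089); print('pad sc',loc(P))
t=w([.002,.123,.15]); s=arm.sense(); R_=Ro.from_euler('xyz',s['eef_rot'],degrees=True).as_matrix()
print('target',t,'tool',R_.T@(t-s['ee_pos']))
E
```

```text
scene slab [-0.0716 -0.126   0.012 ]
scene slab [0.093  0.1187 0.012 ]
scene slab [ 0.0928 -0.1255  0.012 ]
hole sc [-0.0668 -0.1099  0.013 ]
hole sc [0.0725 0.1101 0.013 ]
hole sc [ 0.0718 -0.1095  0.013 ]
hole top [ 0.0709 -0.1104  0.013 ]
hole top [0.0713 0.1101 0.013 ]
hole top [-0.0691 -0.11    0.013 ]
hole top [-0.0691  0.1099  0.013 ]
pad sc [0.00769219 0.11679851 0.089     ]
target [ 0.60552368 -0.04337578  0.15      ] tool [-0.39190685  0.59248204  0.09812138]
```

Emit:
apply_moves --steps '[{"dp": [-0.022, 0.033, 0.0], "angular": [0, 0, 0], "claw": 0}, {"dp": [-0.022, 0.033, 0.0], "angular": [0, 0, 0], "claw": 0}, {"dp": [-0.022, 0.033, 0.0], "angular": [0, 0, 0], "claw": 0}, {"dp": [-0.022, 0.033, 0.0], "angular": [0, 0, 0], "claw": 0}, {"dp": [-0.022, 0.033, 0.0], "angular": [0, 0, 0], "claw": 0}, {"dp": [-0.022, 0.033, 0.0], "angular": [0, 0, 0], "claw": 0}, {"dp": [-0.022, 0.033, 0.0], "angular": [0, 0, 0], "claw": 0}, {"dp": [-0.022, 0.033, 0.0], "angular": [0, 0, 0], "claw": 0}, {"dp": [-0.022, 0.033, 0.0], "angular": [0, 0, 0], "claw": 0}, {"dp": [-0.022, 0.033, 0.0], "angular": [0, 0, 0], "claw": 0}]'

```text
clock: 1.1
ee_pos: [0.4044, 0.1957, 0.2481]
eef_rot: [-180.0, 0.0, 73.3]
wrist_force: [0.0, 0.3, 0.2]
finger_gap: 0.0
```

```bash
cat > st.py <<'E'
from m import *
s=arm.sense(); R_=Ro.from_euler('xyz',s['eef_rot'],degrees=True).as_matrix()
t=w([.002,.122,.14]); print(s['clock'],s['ee_pos'],s['eef_rot'],s['wrist_force'],s['finger_gap'],'loc',loc(s['ee_pos']).round(4),'to go',(R_.T@(t-s['ee_pos'])).round(4))
E
python3 st.py
```

```text
1.1 [0.40440144 0.19569687 0.24812912] [-1.79977480e+02  5.45580403e-03  7.32718205e+01] [0.03783214 0.25055817 0.15179737] 4.217545480164644e-05 loc [-0.2251  0.3375  0.2481] to go [-0.172   0.2616  0.108 ]
```

Emit:
apply_moves --steps '[{"dp": [-0.0215, 0.0327, 0.005], "claw": 0}, {"dp": [-0.0215, 0.0327, 0.005], "claw": 0}, {"dp": [-0.0215, 0.0327, 0.01], "claw": 0}, {"dp": [-0.0215, 0.0327, 0.01], "claw": 0}, {"dp": [-0.0215, 0.0327, 0.01], "claw": 0}, {"dp": [-0.0215, 0.0327, 0.01], "claw": 0}, {"dp": [-0.0215, 0.0327, 0.01], "claw": 0}, {"dp": [-0.0215, 0.0327, 0.01], "claw": 0}, {"dp": [0, 0, 0.01], "angular": [0, 0, -5], "claw": 0}, {"dp": [0, 0, 0], "angular": [0, 0, -5], "claw": 0}]'

```text
schema error: expected keys angular, dp, claw
```

```bash
python3 st.py; python3 - <<'E'
from h import *
p,d=cap('scene','s1');cv2.imwrite('pics/s1c.png',cv2.resize(p[165:345,180:360,::-1],None,fx=3.3,fy=3.3,interpolation=cv2.INTER_CUBIC))
E
```

```text
1.1 [0.40440144 0.19569687 0.24812912] [-1.79977480e+02  5.45580403e-03  7.32718205e+01] [0.03783214 0.25055817 0.15179737] 4.217545480164644e-05 loc [-0.2251  0.3375  0.2481] to go [-0.172   0.2616  0.108 ]
```

View pics/s1c.png

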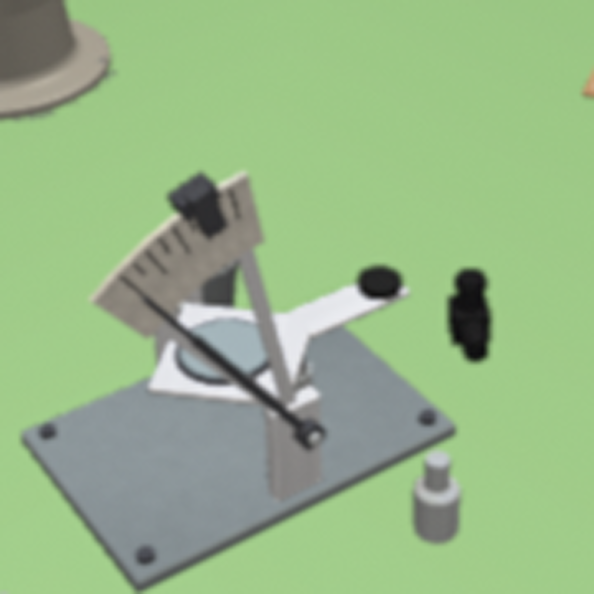

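The call was refused because every row needs all the keys. The picture shows the scene unchanged: pad near crop (380,281), needle at rest. I'll resend the move.

Emit:
apply_moves --steps '[{"dp": [-0.0215, 0.0327, 0.005], "angular": [0, 0, 0], "claw": 0}, {"dp": [-0.0215, 0.0327, 0.005], "angular": [0, 0, 0], "claw": 0}, {"dp": [-0.0215, 0.0327, 0.01], "angular": [0, 0, 0], "claw": 0}, {"dp": [-0.0215, 0.0327, 0.01], "angular": [0, 0, 0], "claw": 0}, {"dp": [-0.0215, 0.0327, 0.01], "angular": [0, 0, 0], "claw": 0}, {"dp": [-0.0215, 0.0327, 0.01], "angular": [0, 0, 0], "claw": 0}, {"dp": [-0.0215, 0.0327, 0.01], "angular": [0, 0, 0], "claw": 0}, {"dp": [-0.0215, 0.0327, 0.01], "angular": [0, 0, 0], "claw": 0}, {"dp": [0, 0, 0.01], "angular": [0, 0, -5], "claw": 0}, {"dp": [0, 0, 0], "angular": [0, 0, -5], "claw": 0}]'

```text
clock: 2.15
ee_pos: [0.6042, -0.0436, 0.1656]
eef_rot: [-179.7, -0.0, 83.4]
wrist_force: [0.4, -0.7, 0.2]
finger_gap: -0.0
```

```bash
python3 st.py; python3 - <<'E'
from h import *
p,d=cap('scene','s2');cv2.imwrite('pics/s2c.png',cv2.resize(p[165:345,180:360,::-1],None,fx=3.3,fy=3.3,interpolation=cv2.INTER_CUBIC))
E
```

```text
2.15 [ 0.60420643 -0.04362462  0.16560976] [-1.79748321e+02 -2.88285526e-02  8.33651201e+01] [ 0.41344853 -0.6979512   0.15282187] -1.558971014156186e-05 loc [0.0007 0.1226 0.1656] to go [-0.0006  0.0014  0.0256]
```

View pics/s2c.png

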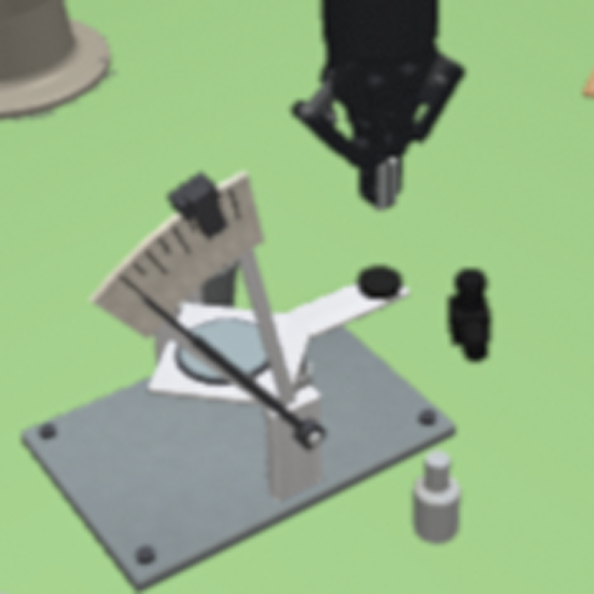

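Emit:
apply_moves --steps '[{"dp": [0, 0.002, 0.01], "angular": [0, 0, 0], "claw": 0}, {"dp": [0, 0, 0.012], "angular": [0, 0, 0], "claw": 0}, {"dp": [0, 0, 0.012], "angular": [0, 0, 0], "claw": 0}, {"dp": [0, 0, 0.01], "angular": [0, 0, 0], "claw": 0}, {"dp": [0, 0, 0.007], "angular": [0, 0, 0], "claw": 0}, {"dp": [0, 0, 0.004], "angular": [0, 0, 0], "claw": 0}, {"dp": [0, 0, 0.004], "angular": [0, 0, 0], "claw": 0}, {"dp": [0, 0, 0.004], "angular": [0, 0, 0], "claw": 0}, {"dp": [0, 0, 0.004], "angular": [0, 0, 0], "claw": 0}, {"dp": [0, 0, 0], "angular": [0, 0, 0], "claw": 0}]'

```text
clock: 3.2
ee_pos: [0.6071, -0.0427, 0.1014]
eef_rot: [180.0, -0.0, 83.3]
wrist_force: [-0.7, 3.0, 2.6]
finger_gap: 0.0004
```

```bash
python3 st.py; cat > look.py <<'E'
import sys
from m import *
tag=sys.argv[1]
p,d=cap('scene',tag);cv2.imwrite(f'pics/{tag}c.png',cv2.resize(p[200:320,180:340,::-1],None,fx=5,fy=5,interpolation=cv2.INTER_CUBIC))
g=p.astype(int).sum(2)
L=[]
for v in range(205,300):
    for u in range(200,300):
        if d[v,u]>0 and g[v,u]<330:
            q=loc(dep('scene',d,u,v)); r=np.hypot(q[1],q[2]-.072); le=np.arctan2(-q[1],q[2]-.072)
            if .088<q[0]<.102 and .05<r<.165: L.append((le,r,q[0]))
L=np.array(L); print('needle n',len(L),'lean med',np.median(L[:,0]),'iqr',np.percentile(L[:,0],[25,75]),'-> tilt',.6-np.median(L[:,0]))
T_=[]
for v in range(205,245):
    for u in range(225,260):
        q=loc(dep('scene',d,u,v)); r=np.hypot(q[1],q[2]-.072)
        if g[v,u]<330 and .0925<q[0]<.099 and r>.188: T_.append(np.arctan2(-q[1],q[2]-.072))
print('tab n',len(T_),'lean',np.median(T_),np.mean(T_))
E
python3 look.py s3
```

```text
3.2 [ 0.60712614 -0.04265223  0.10138033] [ 1.79954675e+02 -3.47110196e-02  8.32836915e+01] [-0.69351229  3.01378795  2.57513878] 0.00036251784203503065 loc [0.0035 0.1239 0.1014] to go [-0.0019 -0.0015 -0.0386]
needle n 115 lean med 0.5668320122081291 iqr [0.55488532 0.58290249] -> tilt 0.03316798779187091
tab n 90 lean 0.31123956165832456 0.3112358484565219
```

View pics/s3c.png

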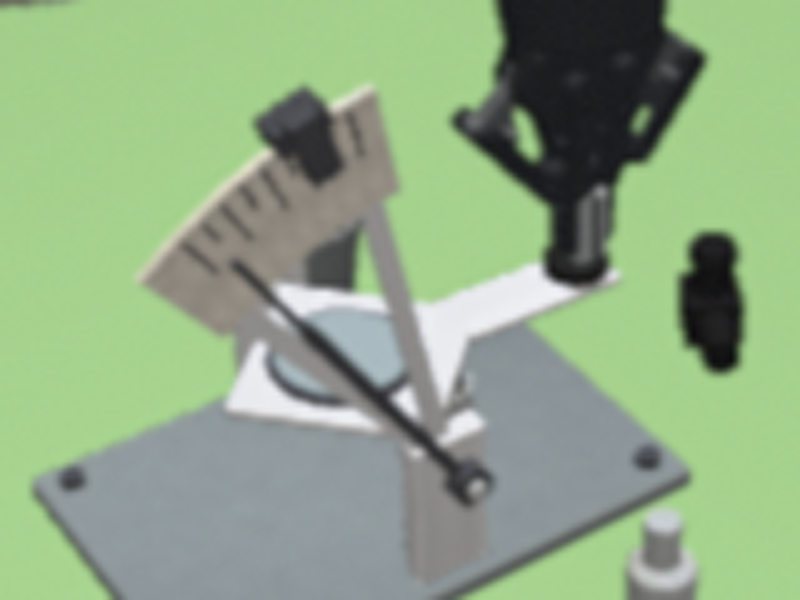

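Emit:
apply_moves --steps '[{"dp": [0, 0, 0.003], "angular": [0, 0, 0], "claw": 0}, {"dp": [0, 0, 0.003], "angular": [0, 0, 0], "claw": 0}, {"dp": [0, 0, 0.003], "angular": [0, 0, 0], "claw": 0}, {"dp": [0, 0, 0.003], "angular": [0, 0, 0], "claw": 0}, {"dp": [0, 0, 0.003], "angular": [0, 0, 0], "claw": 0}, {"dp": [0, 0, 0.003], "angular": [0, 0, 0], "claw": 0}, {"dp": [0, 0, 0.002], "angular": [0, 0, 0], "claw": 0}, {"dp": [0, 0, 0.002], "angular": [0, 0, 0], "claw": 0}, {"dp": [0, 0, 0], "angular": [0, 0, 0], "claw": 0}, {"dp": [0, 0, 0], "angular": [0, 0, 0], "claw": 0}]'

```text
clock: 4.25
ee_pos: [0.6072, -0.0428, 0.0796]
eef_rot: [179.9, -0.0, 83.3]
wrist_force: [0.4, 3.7, 6.5]
finger_gap: 0.0002
```

```bash
python3 st.py; python3 look.py s4
```

```text
4.25 [ 0.60722772 -0.04282179  0.07963003] [ 1.79937433e+02 -1.97411501e-02  8.32855276e+01] [0.3770169  3.70581333 6.47030146] 0.00019029215115755932 loc [0.0036 0.1237 0.0796] to go [-0.0017 -0.0016 -0.0604]
needle n 122 lean med 0.37586728551157145 iqr [0.36333405 0.38864485] -> tilt 0.22413271448842853Traceback (most recent call last):
  File "look.py", line 16, in <module>
    q=loc(dep('scene',d,u,v)); r=np.hypot(q[1],q[2]-.072)
          ~~~^^^^^^^^^^^^^^^
  File "h.py", line 17, in dep
    p,r=ray(n,u,v); return p+r*d[int(round(v)),int(round(u))]
        ~~~^^^^^^^
  File "h.py", line 9, in ray
    K,p,R=cam(n); d=np.array([(u-K[0,2])/K[0,0],-(v-K[1,2])/K[1,1],-1.]); return p,R@d
          ~~~^^^
  File "h.py", line 7, in cam
    m=eyes.camera_model(n); return m['K'],np.array(m['position']),Ro.from_euler('xyz',m['attitude'],degrees=True).as_matrix()
ValueError: time passes only in moves, steps and waits
```

View pics/s4c.png

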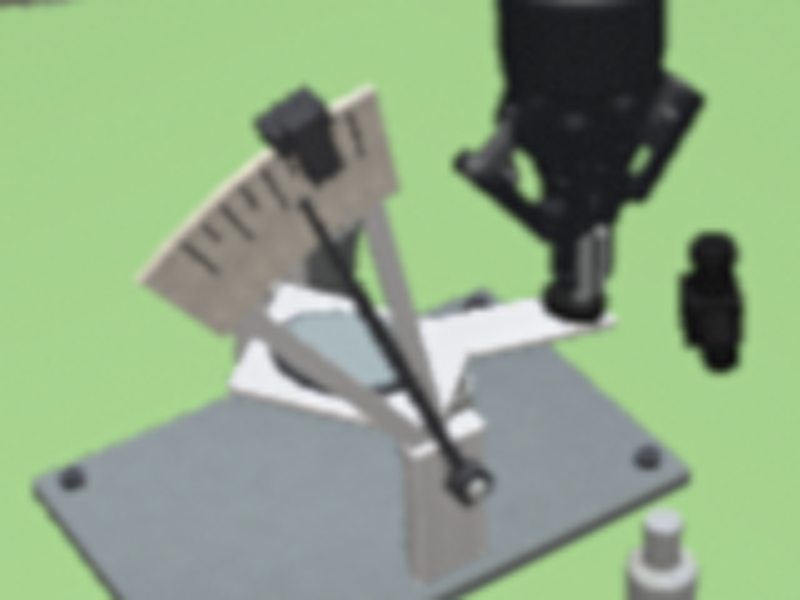

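Emit:
apply_moves --steps '[{"dp": [0, 0, 0.002], "angular": [0, 0, 0], "claw": 0}, {"dp": [0, 0, 0.002], "angular": [0, 0, 0], "claw": 0}, {"dp": [0, 0, 0.0015], "angular": [0, 0, 0], "claw": 0}, {"dp": [0, 0, 0.001], "angular": [0, 0, 0], "claw": 0}, {"dp": [0, 0, 0], "angular": [0, 0, 0], "claw": 0}, {"dp": [0, 0, 0], "angular": [0, 0, 0], "claw": 0}, {"dp": [0, 0, 0], "angular": [0, 0, 0], "claw": 0}, {"dp": [0, 0, 0], "angular": [0, 0, 0], "claw": 0}, {"dp": [0, 0, 0], "angular": [0, 0, 0], "claw": 0}, {"dp": [0, 0, 0], "angular": [0, 0, 0], "claw": 0}]'

```text
clock: 5.3
ee_pos: [0.6072, -0.0433, 0.0734]
eef_rot: [179.9, 0.0, 83.3]
wrist_force: [-0.7, 2.2, 7.8]
finger_gap: -0.0003
```

```bash
sed -i 's/^def cam(n):/from functools import lru_cache\n@lru_cache(None)\ndef cam(n):/' h.py; python3 st.py; python3 look.py s5
```

```text
5.3 [ 0.60719451 -0.04334244  0.07338651] [1.79927198e+02 2.53977970e-02 8.32844334e+01] [-0.67747694  2.22375567  7.78905052] -0.00032723198238792625 loc [0.0037 0.1232 0.0734] to go [-0.0013 -0.0016 -0.0666]
needle n 134 lean med 0.32535369686975624 iqr [0.31119746 0.3376958 ] -> tilt 0.27464630313024374
tab n 94 lean 0.31148273212358524 0.31175694613596266
```

View pics/s5c.png

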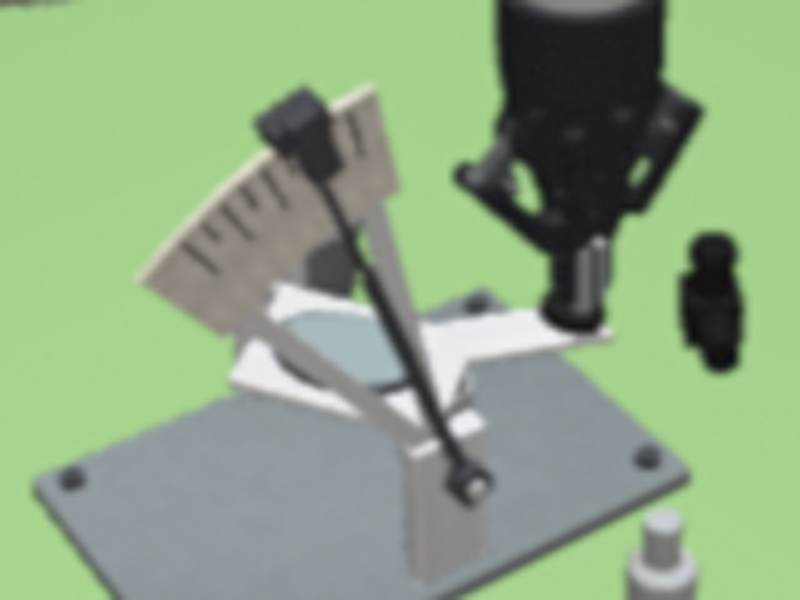

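Emit:
apply_moves --steps '[{"dp": [0, 0, 0.0007], "angular": [0, 0, 0], "claw": 0}, {"dp": [0, 0, 0.0006], "angular": [0, 0, 0], "claw": 0}, {"dp": [0, 0, 0], "angular": [0, 0, 0], "claw": 0}, {"dp": [0, 0, 0], "angular": [0, 0, 0], "claw": 0}, {"dp": [0, 0, 0], "angular": [0, 0, 0], "claw": 0}, {"dp": [0, 0, 0], "angular": [0, 0, 0], "claw": 0}, {"dp": [0, 0, 0], "angular": [0, 0, 0], "claw": 0}, {"dp": [0, 0, 0], "angular": [0, 0, 0], "claw": 0}, {"dp": [0, 0, 0], "angular": [0, 0, 0], "claw": 0}, {"dp": [0, 0, 0], "angular": [0, 0, 0], "claw": 0}]'

```text
clock: 6.35
ee_pos: [0.6072, -0.0434, 0.0722]
eef_rot: [179.9, 0.0, 83.3]
wrist_force: [-0.5, 1.8, 7.7]
finger_gap: 0.0002
```

```bash
python3 st.py; python3 look.py s6
```

```text
6.35 [ 0.60720929 -0.04343858  0.07215803] [1.79923603e+02 3.54425413e-02 8.32876598e+01] [-0.4666272   1.82020912  7.70609417] 0.0001920665711187201 loc [0.0037 0.1231 0.0722] to go [-0.0012 -0.0016 -0.0678]
needle n 128 lean med 0.31398726711764346 iqr [0.29862586 0.32591444] -> tilt 0.2860127328823565
tab n 93 lean 0.31085823200124 0.3108474390087574
```

View pics/s6c.png

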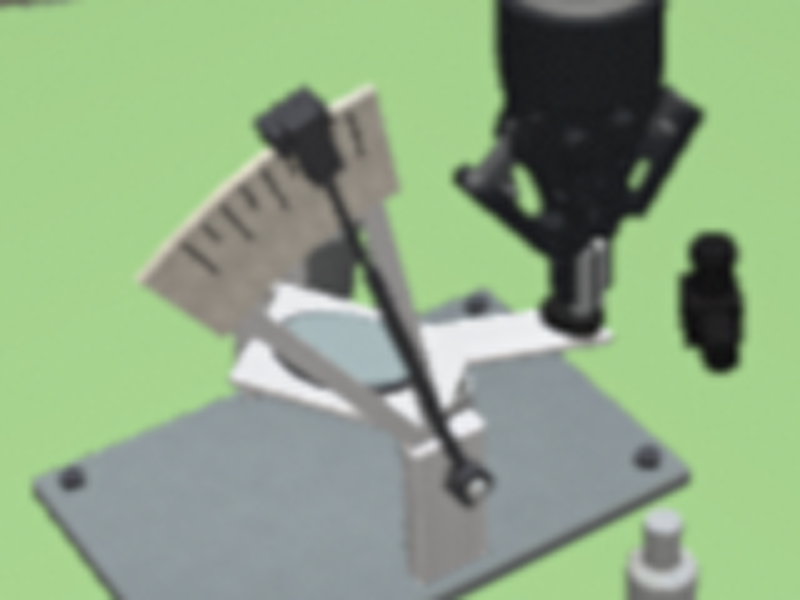

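The needle is at the tab's centre (tip near crop (328,180)), 0.003 rad from it, and it has been held for about 1 s. I'll release it smoothly now.

Emit:
apply_moves --steps '[{"dp": [0, 0, -0.004], "angular": [0, 0, 0], "claw": 0}, {"dp": [0, 0, -0.005], "angular": [0, 0, 0], "claw": 0}, {"dp": [0, 0, -0.006], "angular": [0, 0, 0], "claw": 0}, {"dp": [0, 0, -0.006], "angular": [0, 0, 0], "claw": 0}, {"dp": [0, 0, -0.006], "angular": [0, 0, 0], "claw": 0}, {"dp": [0, 0, -0.006], "angular": [0, 0, 0], "claw": 0}, {"dp": [0, 0, -0.015], "angular": [0, 0, 0], "claw": 0}, {"dp": [0, 0, -0.025], "angular": [0, 0, 0], "claw": 0}, {"dp": [0, 0, -0.03], "angular": [0, 0, 0], "claw": 0}, {"dp": [0, 0, -0.03], "angular": [0, 0, 0], "claw": 0}]'

```text
clock: 7.4
ee_pos: [0.606, -0.0438, 0.2046]
eef_rot: [-179.8, 0.1, 83.3]
wrist_force: [-0.1, 0.6, 0.4]
finger_gap: -0.0004
```

Emit:
apply_moves --steps '[{"dp": [0, 0, -0.015], "angular": [0, 0, 0], "claw": 0}, {"dp": [0, 0, 0], "angular": [0, 0, 0], "claw": 0}, {"dp": [0, 0, 0], "angular": [0, 0, 0], "claw": 0}, {"dp": [0, 0, 0], "angular": [0, 0, 0], "claw": 0}, {"dp": [0, 0, 0], "angular": [0, 0, 0], "claw": 0}, {"dp": [0, 0, 0], "angular": [0, 0, 0], "claw": 0}, {"dp": [0, 0, 0], "angular": [0, 0, 0], "claw": 0}, {"dp": [0, 0, 0], "angular": [0, 0, 0], "claw": 0}, {"dp": [0, 0, 0], "angular": [0, 0, 0], "claw": 0}, {"dp": [0, 0, 0], "angular": [0, 0, 0], "claw": 0}]'

```text
clock: 8.4
ee_pos: [0.6068, -0.043, 0.2195]
eef_rot: [180.0, -0.0, 83.3]
wrist_force: [-0.3, -0.0, 0.2]
finger_gap: 0.0002
```

```bash
python3 st.py; python3 look.py s7; python3 - <<'E'
from h import *
p=cv2.imread('pics/s7.png');q=cv2.imread('pics/s1.png')
D=cv2.absdiff(p,q).sum(2); print('changed px in bench-object area', (D[255:360,150:340]>60).sum(), (D[245:275,312:332]>60).sum())
E
```

```text
8.4 [ 0.60682109 -0.04298887  0.21950742] [ 1.79996922e+02 -5.48882162e-03  8.32833364e+01] [-0.29382265 -0.00876104  0.17243969] 0.0001620364782473267 loc [0.0032 0.1235 0.2195] to go [-0.0015 -0.0012  0.0795]
needle n 125 lean med 0.6062573597900663 iqr [0.59318871 0.62092777] -> tilt -0.0062573597900663636
tab n 94 lean 0.3118887190819476 0.31122557792347394
changed px in bench-object area 0 0
```

View pics/s7.png

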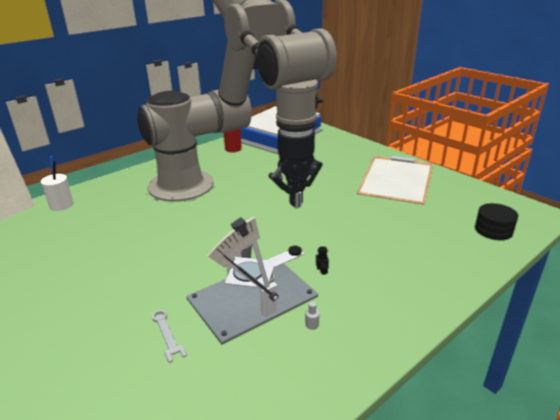

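The plate is back at rest with the pad at (294,250), the gripper is well above it at (297,200), and the bench objects show no change in the scene view.

```bash
python3 -c "
from station import arm
print(arm.job_done())"
```

```text
the job is handed in; nothing more can be done
None
```

I pressed the pad with the closed fingertips until the needle reached the index tab, held it there, then lifted off. The job was handed in at about 8.5 s on the robot's clock.

- **Press and hold:** the needle was within about 2.5 mm of the tab's middle for roughly 1.5 s, and within about 1 mm for the last second of that. The pressing force was about 8 N, against about 8.8 N expected for that tilt.
- **After release:** the plate reads back at rest (about -0.006 rad, within measuring noise). The tab's reading is unchanged at 0.311 rad from the vertical. The wrist force is near zero and the fingertips are over 110 mm above the pad.
- **Other things on the bench:** no pixels changed around the plug gauge, elbow and spanner in the scene camera. The cup isn't visible in that view and I took no final top picture, so I have no image check on it; the arm stayed well above it.
- **Checks that disagreed:** the two cameras put the pad about 7 mm apart across the plate, along the axle. I pressed in between, about 3 mm off the mount's centre line.
- **Failed steps:** one move call was refused for missing keys, and one look script stopped partway, before its tab reading. Neither moved the arm.

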